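# Change over the open tray of a collet rack

### The arm

A 7-joint arm with a two-finger parallel gripper is mounted at the origin on a cart in front of the work surface, level with it; the furniture and walls round the work are solid. World frame = base frame: x ahead of the robot, y to its left, z up, the work surface at z = 0. Lengths are in m, angles in rad, forces in N, time in s.
With the tool pointing down it reaches from about 0.4 to 0.85 m from the base axis. Payload 10.4 kg.
Tool frame: the origin (TCP) lies between the finger pads; the fingertips stand 14 mm ahead of it and the grasp point (between the pads) lies 5 mm behind it; z points along the fingers, y is the direction in which the jaws open and shut (so a half turn about z gives the same grasp; the last joint's range is limited). The gripper opens to 87 mm and grips with 3 to 60 N. Pads are 19 mm wide; open, the fingers measure 117 mm over their backs; the gripper's body (75 mm by 190 mm) begins 51 mm behind the grasp point.
Start: joints at [1.172, 0.332, -0.065, 1.46, 0.022, 1.35, -0.088], TCP at [0.229, -0.581, 0.237] pointing down, gripper open.
Joint ranges: [-2.6, 2.6], [-0.5, 2.12], [-1.47, 1.34], [0.16, 2.42], [-1.27, 4.41], [0.06, 2.06], [-2.6, 2.6]. Speed limits (rad/s): [2.22, 2.22, 2.79, 2.79, 3.14, 3.14, 3.14].

### API

Orientations are given as a unit quaternion [x, y, z, w].
In Python, from bench import readout, camera, calibration, order gives the robot as it stands.
- The arm moves only by the tool apply_moves, never from a script. Its argument "deltas" is a list of rows, each an object with "translation": the shift along the world's x, y, z in m, a list of three; "turn": the turn, a rotation vector about the world's x, y, z in rad, a list of three; "hand": the finger opening in m, from 0 to 0.087. A call has 1 to 5 rows; each row shifts and turns the pose as measured when the row begins; what a row does not reach is not made up. A row lasts 1/10 s, in which the tool goes at most 50 mm and 8.59 degrees, less where a joint would pass 70% of its speed; a pose out of reach is approached as far as the arm can. A call with a gripper value outside its range is refused whole. The fingers move at their own pace and stop on an object; "newtons" is the grip in N (left out, the last holds). Time passes only in rows, so rows that do not move let the fingers close. It gives the time, the measured TCP pose, the force and the opening at its end, in the units of the state.
- readout.read_state(): the state, without advancing time (a new reading comes with each control period).
- camera(name): name is "side" or "top"; returns the picture (400x640x3 uint8, red, green, blue); there is no depth.
- calibration(name): a dict with "fx", "fy", "cx", "cy" (pixels), "extrinsics" (4x4, takes a point from world to camera coordinates). Camera axes: x right, y down, z forward; pixel columns grow to the right and rows downward; lengths in m; the calibration is good to about 2 mm. A picture is of the moment at which its call begins. calibration takes no time and is no camera call.
- order.close_job(): hands the job in, once; it reports no verdict.
The state is a dict: "time": time; "joint_positions": joint angles; "joint_vel": joint speeds; "joint_torque": joint torques, N m; "ee_pos": TCP position; "eef_rot": TCP orientation; "ft_force": force on the tool from outside, world axes, zero at the start; "torque": the same for the moment, N m; "width": finger opening in m.
Only numpy, scipy, OpenCV 4.12 (cv2) and the standard library are available. Lean on these libraries where they do the work, as an engineer would, in place of code of your own. Each camera call takes 0.05 s, during which the arm holds its last target. There are 200 camera calls.

### The job

Change over which tray of the collet rack stands open: first push the empty tray, which was left open, fully home; then hook a fingertip behind the lip of the tray with the tall, narrow collet and draw that tray all the way out to its stop. Leave the third tray shut, do not pinch the lips, do not lift or tip the collets, and do not disturb the things standing around. Finish clear of everything.

Things in the scene. Friction and masses are not known exactly. Their poses are not given: they have to be found in the camera images.
- rack: Low plywood rack fixed on the table, 154 x 246 mm, 28 mm high, with three equal steel trays side by side on parallel rails, 76 mm between centres. Origin: under its centre, on the table. Its -x axis points out of its open front, toward the robot: the way every tray draws out; y runs across the trays. It may stand turned by up to 0.3 rad.
- tray_tall (a joint): Slide of the tray that carries the tall, narrow collet (shut at the start). Value in m: 0 = fully home against its stop, 0.080 = fully drawn out against its front stop. It slides stiffly (a few N) and stays where it is left. Which of the three places it has varies.
- lip_top_tall (a point): Top centre of the upright front lip of tray_tall (66 mm wide), 48 mm above the table; moves with the tray; axes as the rack's. The lip's outer face lies 3 mm in front (-x) of this point, its rolled rear edge 4.5 mm behind. The tray's floor is 30 mm below it, free over the 66 mm behind the lip; then comes a socket block (top 20 mm below), its socket (for a collet) 97 mm behind this point.
- lip_tall: Rear half (hooked side) of the lip plate of tray_tall, with its rolled bead. Its origin is the underside centre of the tray: 72 mm behind and 35 mm below lip_top_tall.
- face_tall: Outer (front) half of the same lip plate of tray_tall; same origin as lip_tall.
- tray_open (a joint): Slide of the tray that stands open at the start (30 to 60 mm out), its socket empty. Value in m: 0 = fully home against its stop, 0.080 = fully drawn out against its front stop. It slides stiffly (a few N) and stays where it is left. Which of the three places it has varies.
- lip_top_open (a point): Top centre of the upright front lip of tray_open (66 mm wide), 48 mm above the table; moves with the tray; axes as the rack's. The lip's outer face lies 3 mm in front (-x) of this point, its rolled rear edge 4.5 mm behind. The tray's floor is 30 mm below it, free over the 66 mm behind the lip; then comes a socket block (top 20 mm below), its socket (for a collet) 97 mm behind this point.
- lip_open: Rear half (hooked side) of the lip plate of tray_open, with its rolled bead. Its origin is the underside centre of the tray: 72 mm behind and 35 mm below lip_top_open.
- face_open: Outer (front) half of the same lip plate of tray_open; same origin as lip_open.
- tray_low (a joint): Slide of the third tray, shut, with the low, wide collet; leave it shut. Value in m: 0 = fully home against its stop, 0.080 = fully drawn out against its front stop. It slides stiffly (a few N) and stays where it is left. Which of the three places it has varies.
- lip_top_low (a point): Top centre of the upright front lip of tray_low (66 mm wide), 48 mm above the table; moves with the tray; axes as the rack's. The lip's outer face lies 3 mm in front (-x) of this point, its rolled rear edge 4.5 mm behind. The tray's floor is 30 mm below it, free over the 66 mm behind the lip; then comes a socket block (top 20 mm below), its socket (for a collet) 97 mm behind this point.
- lip_low: Rear half (hooked side) of the lip plate of tray_low, with its rolled bead. Its origin is the underside centre of the tray: 72 mm behind and 35 mm below lip_top_low.
- face_low: Outer (front) half of the same lip plate of tray_low; same origin as lip_low.
- collet_tall_mid (a point): Centre (half-way up) of the loose grey steel collet, 25 mm wide, 40 mm tall, standing upright 8 mm deep in the socket of tray_tall; z is its axis.
- collet_low_mid (a point): Centre (half-way up) of the loose grey steel collet, 28 mm wide, 22 mm tall, standing upright 8 mm deep in the socket of tray_low; z is its axis.
- spare_collet_mid (a point): Bystander: centre of a loose steel collet, 30 mm wide, 32 mm tall, standing on the table right (-y) of the rack.
- whetstone_mid (a point): Bystander: centre of a loose grey whetstone, 33x68x27 mm, on the table left (+y) of the rack.
- sanding_block_mid (a point): Bystander: centre of a loose brown sanding block, 52x92x32 mm, on the table to the robot's left.

How it is judged:
By the outcome, as a careful person would: the job done as asked, in the order asked, and still so for the second after the job is handed in, with the robot touching nothing.
It also fails if it takes over 42 s, if anything falls off the work surface, if the arm or the gripper's body presses on something with over 40 N, if the wrist force passes 120 N, or if a joint passes its speed limit or range.

## Working session

There is one attempt and no reset: what is moved stays moved. The work goes in short steps, Python scripts to look and compute and a tool call to move; the robot and the scene stay as the last step left them, time stands still between calls to the robot, and variables do not carry over. Pictures are saved under pics/ and viewed, about 8 in all and at most 12, crops included, and the job is handed in when it is done.

Besides the shell and the picture viewer there is one more tool, called as a command line: name --argument value ..., lists and objects as JSON in quotes. apply_moves: Moves the arm, as the interface text tells. Its arguments: {"type":"object","properties":{"deltas":{"type":"array","items":{"type":"object","properties":{"translation":{"type":"array","items":{"type":"number"}},"turn":{"type":"array","items":{"type":"number"}},"hand":{"type":"number"}}}},"newtons":{"type":"number"}},"required":["deltas"]}

```bash
mkdir -p pics
python3 - <<'E'
from bench import readout,camera,calibration
import cv2
s=readout.read_state();print({k:s[k] for k in('time','ee_pos','eef_rot','ft_force','width')})
for n in('top','side'):
    cv2.imwrite(f'pics/{n}0.png',camera(n)[...,::-1]);print(n,calibration(n))
E
```

```text
{'time': 0.0, 'ee_pos': array([ 0.22925253, -0.58104355,  0.23575541]), 'eef_rot': array([ 9.82396997e-01,  1.86803744e-01, -1.53922911e-04, -6.90842007e-04]), 'ft_force': array([-0.02939459, -0.0666323 ,  0.96522264]), 'width': 0.08675293929631911}
top {'fx': 413.30081369664424, 'fy': 413.30081369664424, 'cx': 310.3591850493881, 'cy': 196.93012628574266, 'extrinsics': array([[-0.00367894, -0.99990716,  0.01311973,  0.02032666],
       [-0.992611  ,  0.00206023, -0.12132253,  0.53025756],
       [ 0.12128424, -0.01346913, -0.99252643,  1.04837093],
       [ 0.        ,  0.        ,  0.        ,  1.        ]])}
side {'fx': 396.3752853569841, 'fy': 396.3752853569841, 'cx': 321.8214268065107, 'cy': 195.51512352811932, 'extrinsics': array([[-0.88500054, -0.46558497,  0.00216482,  0.46949455],
       [-0.17635007,  0.33090206, -0.92704071,  0.15970102],
       [ 0.43089987, -0.8208133 , -0.37495444,  0.682823  ],
       [ 0.        ,  0.        ,  0.        ,  1.        ]])}
```

View pics/top0.png

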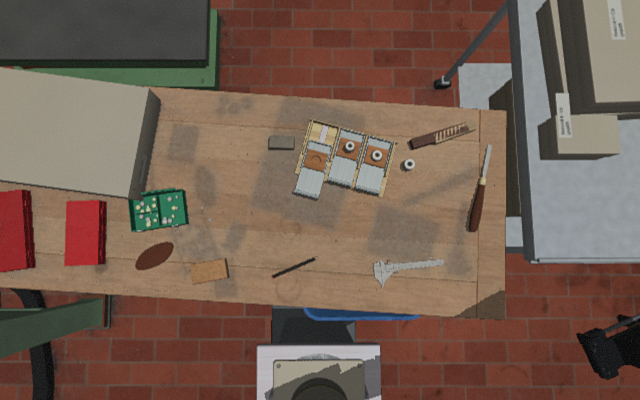

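View pics/side0.png

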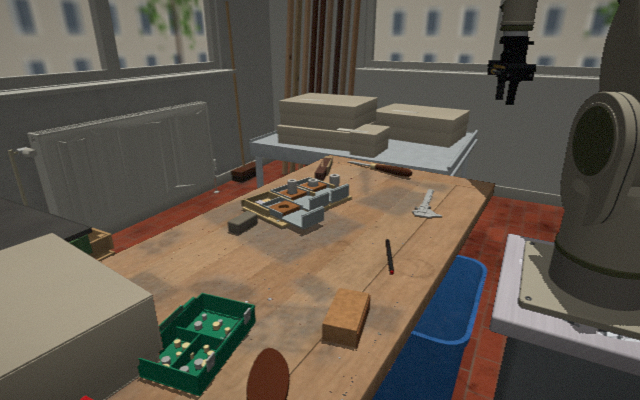

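The top view shows the rack around (345,157), with the left (+y) tray open. The middle and right trays are shut, with collets near (349,146) and (376,155). The side view shows the rack at about (300,200). I'll crop both to tell the collets apart.

Run:
```python
import cv2,numpy as np
t=cv2.imread('pics/top0.png')[110:210,270:430];s=cv2.imread('pics/side0.png')[160:245,220:370]
f=lambda a,k:cv2.resize(a,None,fx=k,fy=k,interpolation=cv2.INTER_CUBIC)
a=f(t,5)[:, :800];cv2.imwrite('pics/tc.png',a)
cv2.imwrite('pics/sc.png',f(s,5))
```

```text
(no output)
```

View pics/tc.png

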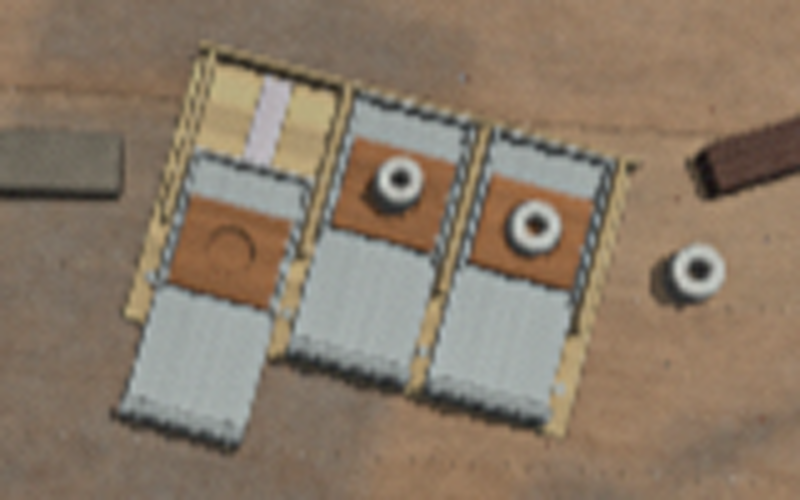

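View pics/sc.png

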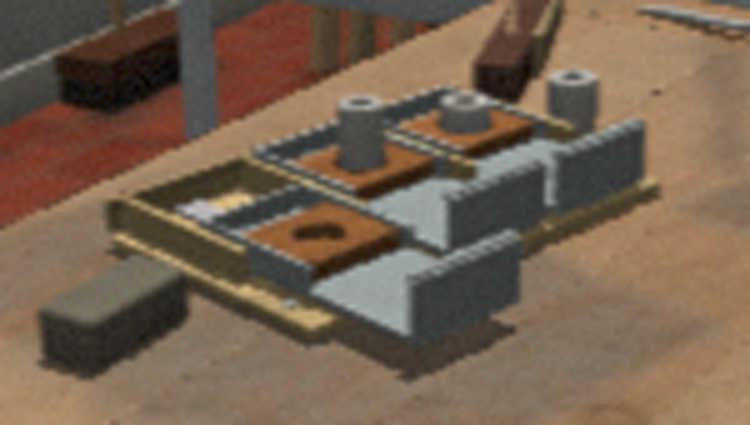

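Crops: the tall, narrow collet is in the MIDDLE tray (side crop, 360,130) and the low one is in the right tray (465,115). The left tray is empty and open. I'll work out the rack corners and the lip tops.

```bash
cat > h.py <<'E'
import numpy as np,cv2
from bench import readout,camera,calibration
C={n:calibration(n) for n in('top','side')}
def ray(n,u,v):
    c=C[n];E=c['extrinsics'];R=E[:3,:3];o=-R.T@E[:3,3]
    return o,R.T@np.array([(u-c['cx'])/c['fx'],(v-c['cy'])/c['fy'],1])
def plane(n,u,v,z):
    o,d=ray(n,u,v);return o+d*(z-o[2])/d[2]
def proj(n,p):
    c=C[n];q=c['extrinsics']@np.r_[p,1];return np.array([c['fx']*q[0]/q[2]+c['cx'],c['fy']*q[1]/q[2]+c['cy']])
def two(a,b):
    (o,d),(p,e)=ray('top',*a),ray('side',*b)
    k=np.linalg.lstsq(np.c_[d,-e],p-o,rcond=None)[0];return (o+d*k[0]+p+e*k[1])/2,np.linalg.norm(o+d*k[0]-p-e*k[1])
E
python3 - <<'E'
from h import *
np.set_printoptions(precision=4,suppress=True)
t=lambda x,y:(270+x/5-.4,110+y/5-.4); s=lambda x,y:(220+x/5-.4,160+y/5-.4)
P=np.array([plane('top',*t(*q),.028) for q in((205,45),(632,163),(558,435),(130,315))])
print(P);c=P.mean(0);e=P[0]-P[1]+P[3]-P[2];yaw=np.arctan2(-e[0],e[1])
f=P[0]-P[3]+P[1]-P[2];print('centre',c,'yaw',yaw,np.arctan2(f[1],f[0]),'size',np.linalg.norm(e)/2,np.linalg.norm(f)/2)
for nm,a,b,A,B in(('open',(118,412),(240,445),(408,280),(520,233)),('tall',(285,355),(412,388),(448,195),(547,158)),('low',(425,400),(550,423),(557,152),(643,122))):
    L=[]
    for q,r in((a,A),(b,B)):
        p=plane('top',*t(*q),.048);p2=plane('side',*s(*r),.048);L.append((p+p2)/2)
        print(nm,p,p2,two(t(*q),s(*r)))
    for h in L,[plane('top',*t(*q),.048) for q in(a,b)],[plane('side',*s(*q),.048) for q in(A,B)]:
        m=(h[0]+h[1])/2-c;print('  rackframe',m[0]*np.cos(yaw)+m[1]*np.sin(yaw),-m[0]*np.sin(yaw)+m[1]*np.cos(yaw))
E
```

```text
[[ 0.7428  0.0173  0.028 ]
 [ 0.6778 -0.2109  0.028 ]
 [ 0.5313 -0.1676  0.028 ]
 [ 0.5957  0.0575  0.028 ]]
centre [ 0.6369 -0.0759  0.028 ] yaw -0.2779234294931823 -0.27689688568203885 size 0.23573545583028982 0.15266932517914705
open [0.5413 0.0632 0.048 ] [0.5432 0.0702 0.048 ] (array([0.5438, 0.0644, 0.0452]), np.float64(0.004840164836770066))
open [0.524  0.0004 0.048 ] [0.5242 0.0036 0.048 ] (array([0.5249, 0.0007, 0.0467]), np.float64(0.0015553021042018819))
  rackframe -0.1300125241952212 0.07756783542823877
  rackframe -0.1298302615567794 0.07498742359637574
  rackframe -0.13019478683366298 0.08014824726010181
tall [ 0.5709 -0.0232  0.048 ] [ 0.5746 -0.0201  0.048 ] (array([ 0.5731, -0.0222,  0.0472]), np.float64(0.004687112271984468))
tall [ 0.5535 -0.0888  0.048 ] [ 0.5551 -0.0843  0.048 ] (array([ 0.5552, -0.0883,  0.0464]), np.float64(0.0032717540900169795))
  rackframe -0.0765675909431339 0.0008544483713461212
  rackframe -0.07731605846530065 -0.0013297105449244194
  rackframe -0.07581912342096722 0.003038607287616634
low [ 0.5472 -0.0954  0.048 ] [ 0.5544 -0.0939  0.048 ] (array([ 0.5504, -0.0939,  0.0484]), np.float64(0.007098126950038986))
low [ 0.5351 -0.1599  0.048 ] [ 0.5344 -0.153   0.048 ] (array([ 0.5364, -0.16  ,  0.0452]), np.float64(0.0019615628998336724))
  rackframe -0.0769183244783776 -0.07355774444329677
  rackframe -0.07787594546845283 -0.07602037736696839
  rackframe -0.07596070348830236 -0.07109511151962514
```

apply_moves --deltas '[{"translation": [0.0186, 0.0448, 0], "turn": [0, 0, -0.13], "hand": 0}, {"translation": [0.0186, 0.0448, 0], "turn": [0, 0, -0.13], "hand": 0}, {"translation": [0.0186, 0.0448, 0], "turn": [0, 0, -0.13], "hand": 0}, {"translation": [0.0186, 0.0448, 0], "turn": [0, 0, -0.13], "hand": 0}, {"translation": [0.0186, 0.0448, 0], "turn": [0, 0, -0.13], "hand": 0}]'

```text
time: 0.6
ee_pos: [0.3183, -0.3547, 0.2317]
eef_rot: [0.988, -0.151, -0.002, -0.003]
ft_force: [-0.1, -0.1, 0.6]
width: 0.0549
```

apply_moves --deltas '[{"translation": [0.0186, 0.0448, 0], "turn": [0, 0, 0], "hand": 0}, {"translation": [0.0186, 0.0448, 0], "turn": [0, 0, 0], "hand": 0}, {"translation": [0.0186, 0.0448, 0], "turn": [0, 0, 0], "hand": 0}, {"translation": [0.0186, 0.0448, 0], "turn": [0, 0, 0], "hand": 0}, {"translation": [0, 0, 0], "turn": [0, 0, 0], "hand": 0}]'

```text
time: 1.1
ee_pos: [0.3946, -0.1632, 0.2312]
eef_rot: [0.989, -0.15, -0.002, -0.002]
ft_force: [-0.6, -1.4, 0.4]
width: 0.0151
```

apply_moves --deltas '[{"translation": [0.019, 0.042, 0], "turn": [0, 0, 0.023], "hand": 0}, {"translation": [0.019, 0.042, 0], "turn": [0, 0, 0], "hand": 0}, {"translation": [0.019, 0.042, -0.02], "turn": [0, 0, 0], "hand": 0}, {"translation": [0.019, 0.042, -0.02], "turn": [0, 0, 0], "hand": 0}, {"translation": [0.018, 0.04, -0.02], "turn": [0, 0, 0], "hand": 0}]'

```text
time: 1.6
ee_pos: [0.4885, 0.0427, 0.1727]
eef_rot: [0.99, -0.143, 0.001, -0.001]
ft_force: [0.7, 0.7, 0.1]
width: 0.0008
```

apply_moves --deltas '[{"translation": [0, 0, -0.04], "turn": [0, 0, 0], "hand": 0}, {"translation": [0, 0, -0.03], "turn": [0, 0, 0], "hand": 0}, {"translation": [0, 0, 0], "turn": [0, 0, 0], "hand": 0}]'

```text
time: 1.9
ee_pos: [0.4881, 0.0499, 0.0983]
eef_rot: [0.99, -0.138, -0.001, -0.003]
ft_force: [-0.3, 0.2, -0.2]
width: 0.0007
```

Run:
```python
from h import *
for n in('top','side'):
    im=camera(n)[...,::-1];cv2.imwrite(f'pics/{n}1.png',im)
a=cv2.imread('pics/top1.png')[110:230,270:430];b=cv2.imread('pics/side1.png')[100:250,220:420]
cv2.imwrite('pics/c1.png',np.hstack([cv2.resize(a,(400,300),interpolation=2),cv2.resize(b,(400,300),interpolation=2)]))
s=readout.read_state();print(s['time'],s['ee_pos'],s['eef_rot'],s['width'])
```

```text
2.0 [0.49025711 0.04947927 0.10183489] [ 0.99028396 -0.13901373  0.00183148 -0.00308424] 0.0006102236589895438
```

View pics/c1.png

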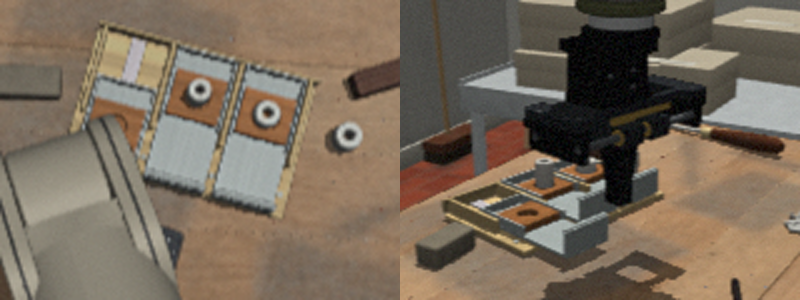

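The fingers are closed in front of the open (left) lip and 0.10 m up, with the jaw line parallel to the lips. Next I descend and push along (0.9616, -0.2744).

apply_moves --deltas '[{"translation": [0, -0.002, -0.035], "turn": [0, 0, 0], "hand": 0}, {"translation": [0, 0, -0.02], "turn": [0, 0, 0], "hand": 0}, {"translation": [0, 0, 0], "turn": [0, 0, 0], "hand": 0}]'

```text
time: 2.3
ee_pos: [0.4948, 0.0454, 0.0519]
eef_rot: [0.99, -0.141, 0.007, -0.003]
ft_force: [0.6, -0.1, -0.4]
width: 0.0003
```

apply_moves --deltas '[{"translation": [0.0144, -0.0041, 0], "turn": [0, 0, 0], "hand": 0}, {"translation": [0.0144, -0.0041, 0], "turn": [0, 0, 0], "hand": 0}, {"translation": [0.0096, -0.0027, 0], "turn": [0, 0, 0], "hand": 0}, {"translation": [0.0096, -0.0027, 0], "turn": [0, 0, 0], "hand": 0}]'

```text
time: 2.7
ee_pos: [0.5465, 0.0298, 0.0599]
eef_rot: [0.99, -0.142, 0.01, -0.002]
ft_force: [-1.8, 0.9, -1.8]
width: 0.0003
```

Run:
```python
from h import *
b=camera('side')[140:240,240:380,::-1];cv2.imwrite('pics/c2.png',cv2.resize(b,(700,500),interpolation=2))
s=readout.read_state();print(s['time'],s['ee_pos'],s['eef_rot'],s['ft_force'])
```

```text
2.75 [0.54829971 0.02911803 0.06015544] [ 0.98972893 -0.14253736  0.01066357 -0.00245619] [ 0.76312446 -0.27490874  0.67424582]
```

View pics/c2.png

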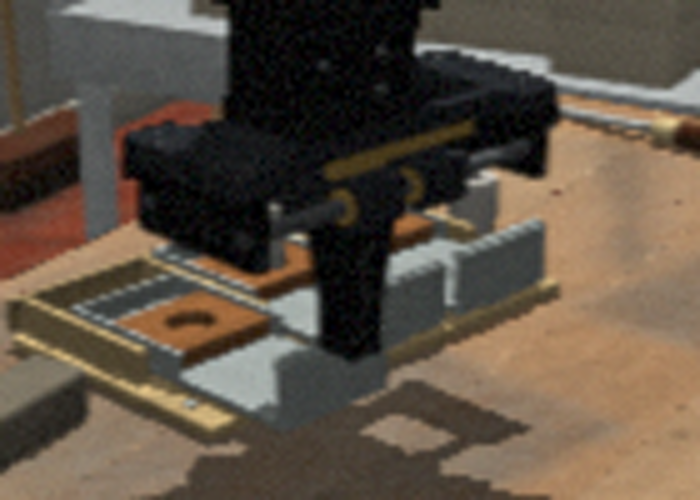

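Run:
```python
from h import *
u=np.array([.9616,-.2744,0])
a=plane('side',301.2,215.6,.048);b=plane('side',240+278/5-.4,140+360/5-.4,.048)
print(a,b,(b-a)@u); print(proj('side',[.5483,.0291,.046]))
```

```text
[0.5431681  0.07015404 0.048     ] [0.56511747 0.05852537 0.048     ] 0.02429742350252076
[308.63820646 209.0565792 ]
```

The tray has moved in 24 mm, but the tool rose and only 2 mm of the tip still overlaps the lip. I'll back off, lower, level the tool and push again.

apply_moves --deltas '[{"translation": [-0.0115, 0.0033, 0], "turn": [0, 0, 0], "hand": 0}, {"translation": [0, 0, -0.014], "turn": [-0.002, 0.022, 0.007], "hand": 0}, {"translation": [0, 0, 0], "turn": [0, 0, 0], "hand": 0}]'

```text
time: 3.05
ee_pos: [0.5364, 0.0328, 0.048]
eef_rot: [0.99, -0.139, 0.001, -0.0]
ft_force: [-0.7, -0.0, -0.5]
width: 0.0007
```

apply_moves --deltas '[{"translation": [0.0096, -0.0027, -0.003], "turn": [0, 0, 0], "hand": 0}, {"translation": [0.0096, -0.0027, -0.003], "turn": [0, 0, 0], "hand": 0}]'

```text
time: 3.25
ee_pos: [0.5554, 0.0281, 0.0432]
eef_rot: [0.99, -0.139, 0.002, -0.0]
ft_force: [-2.6, 0.7, 2.1]
width: 0.0003
```

apply_moves --deltas '[{"translation": [0.0077, -0.0022, -0.003], "turn": [0, 0, 0], "hand": 0}, {"translation": [0.0077, -0.0022, -0.003], "turn": [0, 0, 0], "hand": 0}]'

```text
time: 3.45
ee_pos: [0.5724, 0.0234, 0.0373]
eef_rot: [0.99, -0.139, 0.002, -0.0]
ft_force: [-1.2, 0.5, 0.9]
width: 0.0005
```

apply_moves --deltas '[{"translation": [0, 0, 0.007], "turn": [0, 0, 0], "hand": 0}, {"translation": [0.0048, -0.0014, 0], "turn": [0, 0, 0], "hand": 0}]'

```text
time: 3.65
ee_pos: [0.5766, 0.0222, 0.044]
eef_rot: [0.99, -0.139, 0.0, -0.0]
ft_force: [-29.9, 8.4, 24.0]
width: 0.0006
```

apply_moves --deltas '[{"translation": [0.0038, -0.0011, 0], "turn": [0, 0, 0], "hand": 0}, {"translation": [0.0038, -0.0011, 0], "turn": [0, 0, 0], "hand": 0}]'

```text
time: 3.85
ee_pos: [0.5766, 0.0225, 0.0434]
eef_rot: [0.99, -0.138, -0.009, 0.001]
ft_force: [-20.6, 3.0, 15.3]
width: 0.0004
```

Firm stop with 20–30 N of reaction, so the tray is home. I'll back off and rise.

apply_moves --deltas '[{"translation": [-0.019, 0.0055, 0], "turn": [0, 0, 0], "hand": 0}, {"translation": [-0.019, 0.0055, 0.01], "turn": [0, 0, 0], "hand": 0}, {"translation": [0, 0, 0.04], "turn": [0, 0, 0], "hand": 0}, {"translation": [0, 0, 0.04], "turn": [0, 0, 0], "hand": 0}, {"translation": [0, 0, 0], "turn": [0, 0, 0], "hand": 0}]'

```text
time: 4.35
ee_pos: [0.5366, 0.0345, 0.1369]
eef_rot: [0.991, -0.137, -0.009, 0.001]
ft_force: [1.8, 0.0, -0.6]
width: 0.0007
```

Run:
```python
from h import *
b=camera('side')[140:240,240:380,::-1];cv2.imwrite('pics/c3.png',cv2.resize(b,(700,500),interpolation=2))
s=readout.read_state();print(s['time'],s['ee_pos'],s['eef_rot'],s['ft_force'])
```

```text
4.4 [0.53567529 0.0340465  0.13459987] [ 0.99048799 -0.13719046 -0.0105448   0.00106163] [ 0.02994887 -0.76803187 -1.00903385]
```

View pics/c3.png

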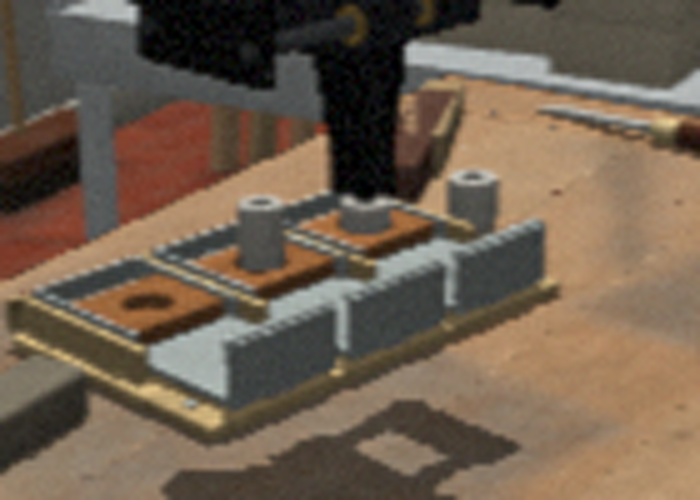

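All three lips are in line, so the pushed tray is home and the collets are undisturbed. Moving over the middle tray, behind its lip.

apply_moves --deltas '[{"translation": [0.02, -0.033, 0], "turn": [-0.001, -0.021, -0.004], "hand": 0}, {"translation": [0.02, -0.033, 0], "turn": [0, 0, 0], "hand": 0}, {"translation": [0.019, -0.031, -0.01], "turn": [0, 0, 0], "hand": 0}, {"translation": [0, 0, 0], "turn": [0, 0, 0], "hand": 0}]'

```text
time: 4.8
ee_pos: [0.5962, -0.0665, 0.1227]
eef_rot: [0.99, -0.138, 0.001, 0.001]
ft_force: [-0.9, 0.0, -0.4]
width: 0.0004
```

apply_moves --deltas '[{"translation": [0, 0.002, -0.03], "turn": [0, 0, 0], "hand": 0}, {"translation": [0, 0, -0.02], "turn": [0, 0, 0], "hand": 0}, {"translation": [0, 0, 0], "turn": [0, 0, 0], "hand": 0}]'

```text
time: 5.1
ee_pos: [0.596, -0.0654, 0.0688]
eef_rot: [0.99, -0.139, 0.0, 0.001]
ft_force: [-0.4, -0.3, -0.9]
width: 0.0006
```

apply_moves --deltas '[{"translation": [0, 0.001, -0.015], "turn": [0, 0, 0], "hand": 0}, {"translation": [0, 0, -0.008], "turn": [0, 0, 0], "hand": 0}, {"translation": [0, 0, 0], "turn": [0, 0, 0], "hand": 0}]'

```text
time: 5.4
ee_pos: [0.596, -0.0635, 0.0446]
eef_rot: [0.99, -0.139, 0.0, 0.0]
ft_force: [-0.1, 0.3, -0.6]
width: 0.0003
```

Run:
```python
from h import *
b=camera('side')[140:240,240:380,::-1];cv2.imwrite('pics/c4.png',cv2.resize(b,(700,500),interpolation=2))
s=readout.read_state();print(s['time'],s['ee_pos'],s['eef_rot'],s['ft_force'])
```

```text
5.45 [ 0.59620235 -0.06346281  0.0450692 ] [ 9.90367192e-01 -1.38465107e-01  2.91562303e-04  3.93599604e-04] [ 0.1032743  -0.56892509 -0.58922222]
```

View pics/c4.png

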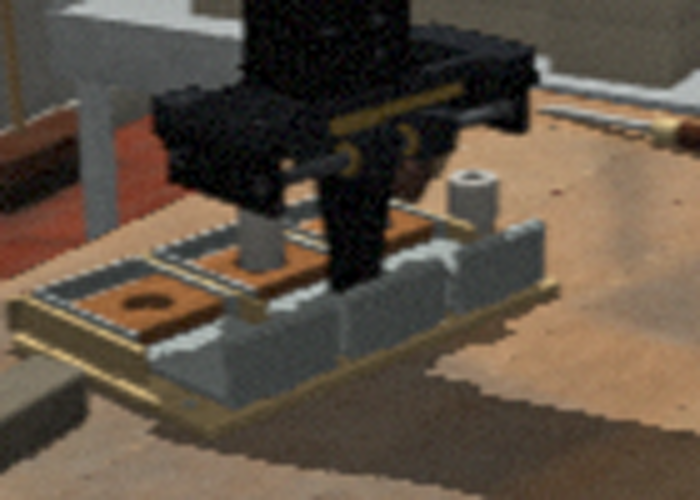

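The fingertip is inside the middle tray, behind its lip and clear of the collet and of both neighbours. Going 4 mm lower, then drawing.

apply_moves --deltas '[{"translation": [0, 0, -0.004], "turn": [0, 0, 0], "hand": 0}, {"translation": [-0.0096, 0.0027, 0], "turn": [0, 0, 0], "hand": 0}, {"translation": [-0.0077, 0.0022, 0], "turn": [0, 0, 0], "hand": 0}]'

```text
time: 5.75
ee_pos: [0.5797, -0.0584, 0.0423]
eef_rot: [0.99, -0.139, 0.002, 0.0]
ft_force: [2.1, 0.1, -1.1]
width: 0.0003
```

apply_moves --deltas '[{"translation": [-0.0077, 0.0022, 0], "turn": [0, 0, 0], "hand": 0}, {"translation": [-0.0077, 0.0022, 0], "turn": [0, 0, 0], "hand": 0}, {"translation": [-0.0077, 0.0022, 0], "turn": [0, 0, 0], "hand": 0}]'

```text
time: 6.05
ee_pos: [0.555, -0.0515, 0.0433]
eef_rot: [0.99, -0.139, 0.003, 0.001]
ft_force: [2.2, -0.2, -1.8]
width: 0.0
```

apply_moves --deltas '[{"translation": [-0.0077, 0.0022, -0.001], "turn": [0, 0, 0], "hand": 0}, {"translation": [-0.0077, 0.0022, -0.001], "turn": [0, 0, 0], "hand": 0}, {"translation": [-0.0077, 0.0022, -0.001], "turn": [0, 0, 0], "hand": 0}, {"translation": [-0.0077, 0.0022, 0], "turn": [0, 0, 0], "hand": 0}]'

```text
time: 6.45
ee_pos: [0.5224, -0.0421, 0.0413]
eef_rot: [0.99, -0.139, 0.005, 0.001]
ft_force: [2.4, -0.7, 0.5]
width: 0.0004
```

apply_moves --deltas '[{"translation": [-0.0077, 0.0022, 0], "turn": [0, 0, 0], "hand": 0}, {"translation": [-0.0058, 0.0016, 0], "turn": [0, 0, 0], "hand": 0}]'

```text
time: 6.65
ee_pos: [0.5074, -0.0379, 0.0412]
eef_rot: [0.99, -0.139, 0.005, 0.001]
ft_force: [1.7, -0.7, 1.3]
width: 0.0006
```

apply_moves --deltas '[{"translation": [-0.0048, 0.0014, 0], "turn": [0, 0, 0], "hand": 0}, {"translation": [-0.0038, 0.0011, 0], "turn": [0, 0, 0], "hand": 0}]'

```text
time: 6.85
ee_pos: [0.506, -0.0375, 0.0431]
eef_rot: [0.99, -0.139, 0.014, 0.0]
ft_force: [24.8, -5.9, -17.1]
width: 0.0003
```

apply_moves --deltas '[{"translation": [-0.0038, 0.0011, 0], "turn": [0, 0, 0], "hand": 0}]'

```text
time: 6.95
ee_pos: [0.5061, -0.0376, 0.0441]
eef_rot: [0.99, -0.14, 0.019, -0.0]
ft_force: [20.9, -5.9, -14.2]
width: 0.0004
```

apply_moves --deltas '[{"translation": [-0.0029, 0.0008, 0], "turn": [0, 0, 0], "hand": 0}]'

```text
time: 7.05
ee_pos: [0.5063, -0.0377, 0.045]
eef_rot: [0.99, -0.14, 0.022, -0.001]
ft_force: [14.9, -3.2, -9.3]
width: 0.0005
```

Hard stop at about the expected travel. I'll unhook (10 mm inward), rise straight up and retreat.

apply_moves --deltas '[{"translation": [0.0115, -0.0033, 0], "turn": [0, 0, 0], "hand": 0}, {"translation": [0, 0, 0.01], "turn": [0, 0, 0], "hand": 0}, {"translation": [0, 0, 0.03], "turn": [0, 0, 0], "hand": 0}, {"translation": [0, 0, 0.04], "turn": [0, 0, 0], "hand": 0}, {"translation": [0, 0, 0.04], "turn": [0, 0, 0], "hand": 0}]'

```text
time: 7.55
ee_pos: [0.5098, -0.0391, 0.1633]
eef_rot: [0.99, -0.139, 0.014, -0.002]
ft_force: [1.1, -0.3, 0.5]
width: 0.0004
```

apply_moves --deltas '[{"translation": [-0.015, -0.04, 0.02], "turn": [0, 0.03, 0], "hand": 0}, {"translation": [-0.015, -0.04, 0.02], "turn": [0, 0, 0], "hand": 0}, {"translation": [-0.015, -0.045, 0], "turn": [0, 0, 0], "hand": 0}, {"translation": [-0.015, -0.045, 0], "turn": [0, 0, 0], "hand": 0}, {"translation": [-0.015, -0.045, 0], "turn": [0, 0, 0], "hand": 0}]'

```text
time: 8.05
ee_pos: [0.4322, -0.2488, 0.2137]
eef_rot: [0.991, -0.13, 0.002, -0.001]
ft_force: [0.8, -0.6, 0.2]
width: 0.0003
```

apply_moves --deltas '[{"translation": [-0.015, -0.045, 0], "turn": [0, 0, 0], "hand": 0}, {"translation": [-0.015, -0.045, 0], "turn": [0, 0, 0], "hand": 0}, {"translation": [-0.015, -0.045, 0], "turn": [0, 0, 0], "hand": 0}, {"translation": [0, 0, 0], "turn": [0, 0, 0], "hand": 0}, {"translation": [0, 0, 0], "turn": [0, 0, 0], "hand": 0}]'

```text
time: 8.55
ee_pos: [0.3777, -0.3901, 0.2149]
eef_rot: [0.991, -0.134, 0.001, -0.003]
ft_force: [0.9, 0.6, 0.0]
width: 0.0007
```

Run:
```python
from h import *
f=lambda a:cv2.resize(a,(400,300),interpolation=2)
a=camera('top')[100:220,270:430,::-1];b=camera('side')[150:255,230:370,::-1]
cv2.imwrite('pics/c5.png',np.hstack([f(a),f(b)]))
s=readout.read_state();print(s['time'],s['ee_pos'],s['ft_force'],abs(s['joint_vel']).max())
```

```text
8.65 [ 0.37789532 -0.3899373   0.2148687 ] [ 0.0850411  -0.47098109 -0.30220029] 0.017164092677623442
```

View pics/c5.png

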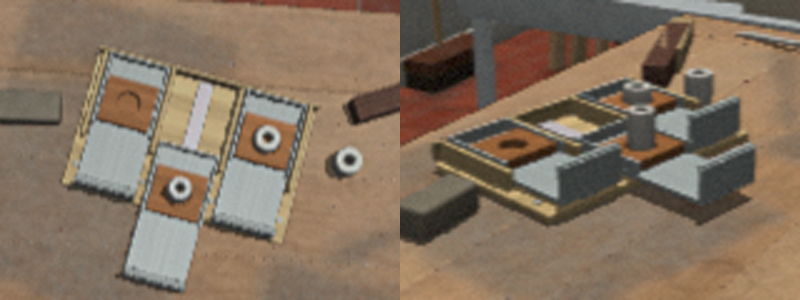

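The middle tray stands well out with its collet upright, and the left and right trays are shut. I'll measure the travel and compare the bystanders with the first picture.

Run:
```python
from h import *
u=np.array([.9616,-.2744,0])
t=lambda x,y:plane('top',270+x/2.5-.3,100+y/2.5-.3,.048)
m=(t(124,272)+t(184,290))/2; T0=np.array([.5622,-.056,.048]); print('tall travel',(T0-m)@u)
l=(t(68,184)+t(133,199))/2; print('left lip vs tall home',(l-T0)@u,l)
a=cv2.imread('pics/top0.png').astype(int);b=camera('top')[...,::-1].astype(int)
d=cv2.medianBlur((abs(a-b).max(2)>45).astype(np.uint8),5);n,_,st,_=cv2.connectedComponentsWithStats(d);print(st[1:][st[1:,4]>15])
```

```text
tall travel 0.07621732634062045
left lip vs tall home -0.0015856096776455447 [0.58224459 0.02002219 0.048     ]
[[  302   130    31    43   855]
 [  334   136    28    27   488]
 [  319   166    35    50  1067]
 [  294   172    29    28   538]
 [  362   213   278   187 19304]
 [  635   223     3     6    17]
 [  584   269     6     4    16]
 [  459   291    46    29   788]
 [  308   345    73    55  2201]
 [  286   368    20    14   130]
 [  520   377    13    23   120]]
```

Run:
```python
from h import *
u=np.array([.9616,-.2744,0])
b=camera('top')[...,::-1]
def c(im,x,y):
    g=im[y-7:y+8,x-7:x+8].astype(int); m=(g.min(2)>130)&(g.max(2)-g.min(2)<25)
    n,L,s,_=cv2.connectedComponentsWithStats(m.astype(np.uint8)); k=1+s[1:,4].argmax()
    (cx,cy),r=cv2.minEnclosingCircle(np.argwhere(L==k)[:,::-1].astype(np.float32));print(cx+x-7,cy+y-7,r); return plane('top',cx+x-7,cy+y-7,.060)
p=c(cv2.imread('pics/top0.png'),350,146);q=c(b,342,175);print(p,q,(p-q)@u)
```

```text
349.5 145.5 4.301262855529785
341.86842107772827 174.76315784454346 4.325026512145996
[ 0.66084943 -0.08266514  0.06      ] [ 0.58404441 -0.0618901   0.06      ] 0.07955637406738532
```

The collet moved 79.6 mm, which matches the full 80 mm of travel.

```bash
python3 -c "
from bench import order;print(order.close_job())"
```

```text
the job is handed in; nothing more can be done
None
```

The changeover is done and handed in at about 8.7 s. The empty left tray was pushed home first, then the middle tray with the tall collet was hooked behind its lip and drawn out. Both moves ended against a hard stop, with up to about 40 N at the wrist. The fingers stayed closed throughout and finished clear of everything.

**Last checks:**
- **Tall tray:** its collet moved 79.6 mm against the full 80 mm and stands upright. The lip measured from the top picture gave 76.2 mm. That disagrees by about 1.5 pixels, so I trusted the collet and the stop force.
- **Pushed tray:** its lip is in line with the shut position to within 1.6 mm.
- **Third tray and the other things:** the third tray is still shut with its collet in place. In the top picture the only changes were at the two trays I moved, at the arm, and in a few patches I took to be the arm's new position and shadow, without viewing them. Nothing changed at the bystanders.

During the push the tool rose until only 2 mm of fingertip overlapped the lip. I backed off, lowered it and finished the push.

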